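# Nest the four little saucepans in size order

### The job

Put the four little steel saucepans together as one nest for the cupboard: each pan fully home inside the next bigger one, built up in the biggest pan where it stands, with all four handles pointing the same way, one above the other. Somebody has put the smallest straight into the biggest, so it must come out again first; set each pan down inside rather than dropping it, keep the pans upright and leave everything else on the worktop and hob alone.

Things in the scene. Friction and masses are not known exactly. Their poses are not given: they have to be found in the camera images.
- pan1: biggest of four small steel saucepans: outside 96 mm across (foot 6 mm less, up to 7 mm high), inside 91 mm, 46 mm high, 0.4 kg +-25 %. Inner floor 11 mm above the underside. Flat black handle along the pan's -x, its end 125 mm from the axis. Origin: centre of the underside, z up. Stands on the worktop with the smallest pan in it.
- pan2: second biggest of four small steel saucepans: outside 83 mm across (foot 6 mm less, up to 7 mm high), inside 78 mm, 46 mm high, 0.12 kg +-25 %. Inner floor 11 mm above the underside. Flat black handle along the pan's -x, its end 125 mm from the axis. Origin: centre of the underside, z up.
- pan3: second smallest of four small steel saucepans: outside 70 mm across (foot 6 mm less, up to 7 mm high), inside 65 mm, 46 mm high, 0.09 kg +-25 %. Inner floor 11 mm above the underside. Flat black handle along the pan's -x, its end 125 mm from the axis. Origin: centre of the underside, z up.
- pan4: smallest of four small steel saucepans: outside 57 mm across (foot 6 mm less, up to 7 mm high), inside 52 mm, 46 mm high, 0.07 kg +-25 %. Inner floor 11 mm above the underside. Flat black handle along the pan's -x, its end 125 mm from the axis. Origin: centre of the underside, z up. Starts on the inner floor of the biggest pan, its handle over the rim, 17 to 35 degrees from that pan's handle.
- pan1_end (a point): middle of the free end of the handle of the biggest pan. The handle is a level bar 15 mm wide and 7 mm thick, flush with the rim: underside 39 mm, top 46 mm above that pan's underside; nested, each handle clears the one below by 4 mm
- pan2_end (a point): middle of the free end of the handle of the second biggest pan. The handle is a level bar 15 mm wide and 7 mm thick, flush with the rim: underside 39 mm, top 46 mm above that pan's underside; nested, each handle clears the one below by 4 mm
- pan3_end (a point): middle of the free end of the handle of the second smallest pan. The handle is a level bar 15 mm wide and 7 mm thick, flush with the rim: underside 39 mm, top 46 mm above that pan's underside; nested, each handle clears the one below by 4 mm
- pan4_end (a point): middle of the free end of the handle of the smallest pan. The handle is a level bar 15 mm wide and 7 mm thick, flush with the rim: underside 39 mm, top 46 mm above that pan's underside; nested, each handle clears the one below by 4 mm
- fork: bystander, leave alone: steel fork lying flat near the front edge under the pan handles, 196 x 27 mm, 13 mm high; origin under its middle, its length along x
- tomato_tin: bystander, leave alone: food tin, 86 mm across, 40 mm high, behind the pans; origin centre of the underside
- timer: bystander, leave alone: green and white kitchen timer, 65 mm across, 58 mm high, behind the pans; origin centre of the underside
- garlic: bystander, leave alone: garlic bulb, 50 mm across, 51 mm high, next to the hob; origin centre of the underside
- milk_jug: bystander, leave alone: small steel milk jug with a handle, 57 x 74 mm, 65 mm high, at the right end; origin centre of the underside
- peg: bystander, leave alone: wooden clothes peg lying on the front of the hob, 72 x 15 mm, 12 mm high; origin centre of the underside

How it is judged:
At the end, for the whole second after the job is handed in: All in the biggest, which stands within 50 mm of its start: each pan within 8 mm of the axis of the next bigger and 8 to 14 mm above it (seated is 11), upright to 0.06 rad, handle ends within 35 mm of the biggest one's from above, at rest, untouched (horizontal distance between pan2 and pan1 below 0.008 m and z of pan2 in the frame of pan1 between 0.008 and 0.014 m and horizontal distance between each of pan2_end, pan3_end, pan4_end and pan1_end below 0.035 m and horizontal distance between pan3 and pan2 below 0.008 m and z of pan3 in the frame of pan2 between 0.008 and 0.014 m and horizontal distance between pan4 and pan3 below 0.008 m and z of pan4 in the frame of pan3 between 0.008 and 0.014 m and height (world z) of pan1 below 0.004 m and distance of pan1 from where it was at the start of the episode below 0.05 m and angle between each of pan1, pan2, pan3, pan4's own z axis and vertical below 0.06 rad and linear speed of each of pan1, pan2, pan3, pan4 below 0.02 m/s).
It fails at once if a pan is tipped by more than about 30 degrees (angle between any of pan1, pan2, pan3, pan4's own z axis and vertical above 0.52 rad).
It fails at once if the biggest pan is shifted more than 60 mm from where it stood (distance of pan1 from where it was at the start of the episode above 0.06 m).
It fails at once if a bystander (fork, tin, timer, garlic, milk jug, peg) is moved more than 25 mm (distance of any of fork, tomato_tin, timer, garlic, milk_jug, peg from where it was at the start of the episode above 0.025 m).
It fails at once if a pan is dropped: it falls free, touching nothing, faster than 0.55 m/s (a fall of about 15 mm) ((linear speed of pan1 above 0.55 m/s and contact force between pan1 and anything else below 0.01 N) or (linear speed of pan2 above 0.55 m/s and contact force between pan2 and anything else below 0.01 N) or (linear speed of pan3 above 0.55 m/s and contact force between pan3 and anything else below 0.01 N) or (linear speed of pan4 above 0.55 m/s and contact force between pan4 and anything else below 0.01 N)).
It also fails if it takes over 64 s, if anything falls off the work surface, if the arm or the gripper's body presses on something with over 40 N, if the wrist force passes 120 N, or if a joint passes its speed limit or range.

### The arm

A 7-joint arm with a two-finger parallel gripper is mounted at the origin on a cart in front of the work surface, level with it; the furniture and walls round the work are solid. World frame = base frame: x ahead of the robot, y to its left, z up, the work surface at z = 0. Lengths are in m, angles in rad, forces in N, time in s.
With the tool pointing down it reaches from about 0.4 to 0.85 m from the base axis. Payload 10.4 kg.
Tool frame: the origin (TCP) lies on the centre line of the jaws, within the pads' length; the fingertips stand 11 mm ahead of it and the grasp point (between the pads) lies 8 mm behind it (tip_reach is the distance from the TCP to the fingertips, in m); z points along the fingers, y is the line along which they close (so a half turn about z gives the same grasp; the last joint's range is limited). The gripper opens to 85 mm and grips with 20 to 120 N. Pads are 22 mm wide; open, the fingers measure 114 mm over their backs; the gripper's body (76 mm by 85 mm) begins 54 mm behind the grasp point. The pads swing forward as they close: fully open they stand 13 mm farther back than shut.
Start: joints at [1.244, 0.332, -0.065, 1.46, 0.022, 1.35, -0.088], TCP at [0.187, -0.596, 0.242] pointing down, gripper open.
Joint ranges: [-2.6, 2.6], [-0.5, 2.12], [-1.47, 1.34], [0.16, 2.42], [-1.27, 4.41], [0.06, 2.06], [-2.6, 2.6]. Speed limits (rad/s): [2.22, 2.22, 2.79, 2.79, 3.14, 3.14, 3.14].

### API

Orientations are given as a unit quaternion [x, y, z, w].
In Python, from workcell import get_obs, camera, hand_in, tip_reach gives the robot as it stands. The module is installed in compiled form; this text tells all that it offers.
- The arm moves only by the tool move_arm, never from a script. Its argument "plan" is a list of rows, each an object with "delta_pos": the shift along the tool's x, y, z in parts of the range, where 1.0 means 0.75 m, a list of three; "turn": the turn, a rotation vector about the tool's x, y, z in parts of the range, where 1.0 means 60 degrees, a list of three; "fingers": the closure, from 0 (fully open) to 1 (shut). A call has 1 to 12 rows; each row is the pose to reach, as a shift and turn from the pose commanded when the call began, along the tool's axes at that moment; what a row does not reach only later rows make up. A row lasts 1/8 s, in which the tool goes at most 62.5 mm and 10.7 degrees, less where a joint would pass 70% of its speed; a pose out of reach is approached as far as the arm can. A call with a gripper value outside its range is refused whole. The fingers move at their own pace and stop on an object; "force" is the grip in N (left out, the last holds). Time passes only in rows, so rows that repeat a pose let the fingers close. It gives the time, the measured TCP pose, the force, the opening and the grip force at its end, in the units of the state.
- get_obs(): the state, without advancing time (a new reading comes with each control period).
- camera(name): name is "side" or "top" or "wrist"; returns a dict with "color" (384x512x3 uint8, red, green, blue), "range_z" (384x512 float32, m along the optical axis (not along the pixel's ray), 0 where there is no reading), "fx", "fy", "cx", "cy" (pixels), "R" (3x3) and "t" (3): a world point X has camera coordinates R X + t; the wrist camera has in their place "tool_from_camera" (4x4, takes a point from camera to tool coordinates, whose origin is the TCP and whose axes are the flange's). Camera axes: x right, y down, z forward; pixel columns grow to the right and rows downward; lengths in m; the calibration is good to about 2 mm. A picture is of the moment at which its call begins: read the wrist's pose just before it.
- hand_in(): hands the job in; it is judged then, once.
The state is a dict: "clock": time; "joint_pos": joint angles; "joint_velocities": joint speeds; "tau": joint torques, N m; "position": TCP position; "ee_rot": TCP orientation; "ft_force": force on the tool from outside, world axes, zero at the start; "torque": the same for the moment, N m; "grip_width": opening from 0.0 (shut) to 1.0 (fully open); "grasp_force": force on a finger pad.
Only numpy, scipy, OpenCV 4.12 (cv2) and the standard library are available. Lean on these libraries where they do the work, as an engineer would, in place of code of your own. Each camera call takes 0.05 s, during which the arm holds its last target. There are 200 camera calls.

## Working session

There is one attempt and no reset: what is moved stays moved. The work goes in short steps, Python scripts to look and compute and a tool call to move; the robot and the scene stay as the last step left them, time stands still between calls to the robot, and variables do not carry over. Pictures are saved under pics/ and viewed, at most 10 in all, crops included, and the job is handed in when it is done.

Besides the shell and the picture viewer there is one more tool, called after ">>>" as name(argument=value, ...), one argument or row to a line, values as JSON. move_arm: Moves the arm, as the interface text tells. Its arguments: {"type":"object","properties":{"plan":{"type":"array","items":{"type":"object","properties":{"delta_pos":{"type":"array","items":{"type":"number"}},"turn":{"type":"array","items":{"type":"number"}},"fingers":{"type":"number"}}}},"force":{"type":"number"}},"required":["plan"]}

```bash
mkdir -p pics; python3 - <<'E'
from workcell import *
import cv2,numpy as np
o=get_obs();print({k:np.round(v,3).tolist() for k,v in o.items()},tip_reach)
ims=[]
for n in("top","side"):
    c=camera(n);np.savez(n+".npz",**c);print(n,c["fx"],c["cx"],c["cy"],np.round(c["R"],3).tolist(),np.round(c["t"],3))
    cv2.imwrite(f"pics/{n}0.png",c["color"][...,::-1])
E
```

```text
{'clock': 0.0, 'joint_pos': [1.244, 0.333, -0.065, 1.461, 0.022, 1.35, -0.089], 'joint_velocities': [0.0, 0.0, 0.001, -0.001, -0.001, 0.001, -0.0], 'tau': [0.0, -62.543, 0.05, -39.161, 0.016, 0.01, -0.0], 'position': [0.187, -0.596, 0.241], 'ee_rot': [0.988, 0.151, -0.0, -0.001], 'ft_force': [-0.121, -1.055, 0.041], 'torque': [-0.009, -0.005, -0.005], 'grasp_force': 0.0, 'grip_width': 1.0} 0.011
top 365.0320022997508 256.4436761995162 191.8110729908874 [[0.014, -1.0, 0.026], [-0.996, -0.017, -0.087], [0.087, -0.025, -0.996]] [-0.175  0.586  1.052]
side 386.57301243673226 252.20107139917772 195.2354311459985 [[-0.993, -0.121, 0.005], [-0.079, 0.617, -0.783], [0.092, -0.778, -0.622]] [0.573 0.186 0.8  ]
```

View pics/top0.png

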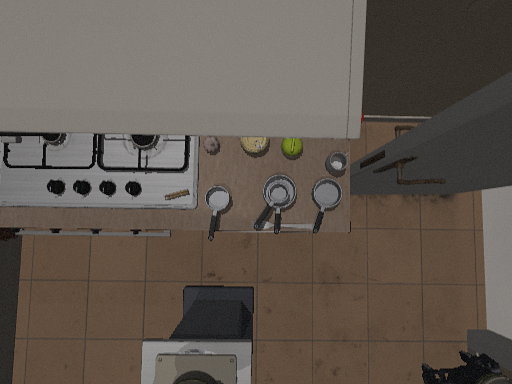

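View pics/side0.png

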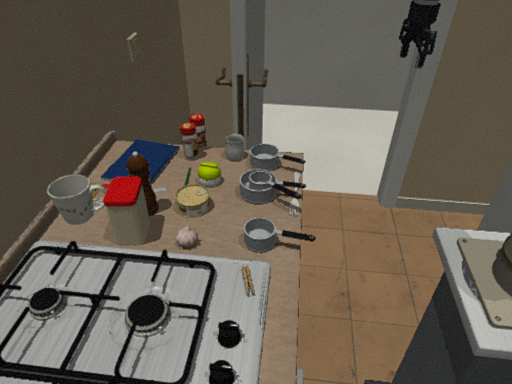

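The top view shows the pan3 candidate at (217,198), pan1 with pan4 in it at (279,191) and the pan2 candidate at (326,193). The handles point down the image, towards the robot, with the fork beneath them at (285,227). The side view confirms this layout. Next I'll measure rims and handles from depth.

```bash
cat > h.py <<'E'
import numpy as np,cv2
from scipy.optimize import least_squares
def cloud(c):
    v,u=np.mgrid[0:384,0:512];z=c["range_z"]
    P=np.stack([(u-c["cx"])/c["fx"]*z,(v-c["cy"])/c["fy"]*z,z],-1)
    W=(P-c["t"])@c["R"]; W[z==0]=np.nan
    return W
def fit(p):
    f=lambda q:np.hypot(*(p-q[:2]).T)-q[2]
    r=least_squares(f,[*np.median(p,0),.04],loss="soft_l1",f_scale=.002);return r.x,np.abs(f(r.x)).mean()
E
python3 - <<'E'
from h import *
for n in("top","side"):
    c=dict(np.load(n+".npz"));W=cloud(c)
    g=c["color"].max(-1)
    def ray(u,v):
        d=np.array([(u-c["cx"])/c["fx"],(v-c["cy"])/c["fy"],1])@c["R"];o=-c["R"].T@c["t"];return o,d
    pts={"top":[(217,198),(279,191),(326,193)],"side":[(259,232),(257,184),(265,155)]}[n]
    for u,v in pts:
        o,d=ray(u,v);q=o+d*(.046-o[2])/d[2]
        m=(np.hypot(W[...,0]-q[0],W[...,1]-q[1])<.16)
        k=m&(W[...,2]>.028)&(W[...,2]<.075)
        dark=k&(g<55)
        r=np.hypot(W[...,0]-q[0],W[...,1]-q[1])
        rim=k&~dark&(W[...,2]>.036)&(r<.065)
        for lo,hi in((.036,.051),(.0515,.066)):
            b=rim&(W[...,2]>lo)&(W[...,2]<hi)
            if b.sum()>8:
                x,e=fit(W[b][:,:2]);print(n,(u,v),"q",q.round(3),"z",lo,b.sum(),"c,r",x.round(4),"res",e.round(4),"z90",np.percentile(W[b][:,2],90).round(3))
        nl,L,st,ce=cv2.connectedComponentsWithStats(dark.astype(np.uint8))
        for i in range(1,nl):
            if st[i,4]>25:
                p=W[L==i];rr=np.hypot(*(p[:,:2]-q[:2]).T);e=p[rr>np.percentile(rr,90)]
                print("  dark",st[i],"mean",p.mean(0).round(3),"far",e.mean(0).round(3))
E
```

```text
top (217, 198) q [ 0.567 -0.051  0.046] z 0.036 126 c,r [ 0.5674 -0.0502  0.0346] res 0.0029 z90 0.048
  dark [254 204  18  25 126] mean [ 0.517 -0.183  0.057] far [ 0.538 -0.202  0.057]
  dark [208 216   9  23 112] mean [ 0.486 -0.04   0.046] far [ 0.458 -0.035  0.046]
top (279, 191) q [ 0.591 -0.231  0.046] z 0.036 181 c,r [ 0.5908 -0.2313  0.0472] res 0.0042 z90 0.048
top (279, 191) q [ 0.591 -0.231  0.046] z 0.0515 105 c,r [ 0.585  -0.2271  0.0284] res 0.0031 z90 0.059
  dark [254 204  18  25 126] mean [ 0.517 -0.183  0.057] far [ 0.488 -0.164  0.056]
  dark [313 211  11  22 105] mean [ 0.505 -0.345  0.046] far [ 0.48  -0.341  0.046]
  dark [274 214   6  20  93] mean [ 0.499 -0.225  0.046] far [ 0.473 -0.223  0.046]
top (326, 193) q [ 0.587 -0.369  0.046] z 0.036 150 c,r [ 0.5885 -0.3727  0.0411] res 0.0025 z90 0.048
  dark [360 160   5  10  36] mean [ 0.673 -0.473  0.053] far [ 0.682 -0.473  0.053]
  dark [313 211  11  22 105] mean [ 0.505 -0.345  0.046] far [ 0.478 -0.336  0.045]
side (259, 232) q [ 0.567 -0.039  0.046] z 0.036 319 c,r [ 0.566  -0.0511  0.0341] res 0.0024 z90 0
[... 205 characters left out ...]
  0.046] z 0.036 403 c,r [ 0.5938 -0.228   0.0408] res 0.0088 z90 0.048
side (257, 184) q [ 0.591 -0.214  0.046] z 0.0515 142 c,r [ 0.5833 -0.2283  0.0278] res 0.0024 z90 0.058
  dark [283 155  17   8  45] mean [ 0.512 -0.345  0.046] far [ 0.514 -0.353  0.046]
  dark [271 182  34  17 228] mean [ 0.511 -0.197  0.052] far [ 0.482 -0.182  0.053]
side (265, 155) q [ 0.584 -0.354  0.046] z 0.036 226 c,r [ 0.587  -0.3738  0.0405] res 0.0024 z90 0.047
  dark [238 124   6  12  50] mean [ 0.672 -0.475  0.057] far [ 0.678 -0.477  0.058]
  dark [283 155  22   8  69] mean [ 0.505 -0.344  0.046] far [ 0.478 -0.335  0.046]
  dark [283 182  18   5  57] mean [ 0.507 -0.226  0.046] far [ 0.488 -0.227  0.047]
```

```bash
cat > go.py <<'E'
import sys,numpy as np
from scipy.spatial.transform import Rotation as Ro
from workcell import get_obs
# usage: go.py x y z yawdeg ... (several targets), deltas in present tool axes
a=np.array(sys.argv[1:],float).reshape(-1,4);o=get_obs()
Rc=Ro.from_quat(o["ee_rot"]);X=Rc.as_matrix()[:,0]
print("at",o["position"].round(4) if hasattr(o["position"],"round") else o["position"],"yaw",np.degrees(np.arctan2(X[1],X[0])).round(2),"j",np.round(o["joint_pos"],2),"t",o["clock"],"f",np.round(o["ft_force"],1))
for t in a:
    y=np.radians(t[3]);Rt=Ro.from_matrix(np.array([[np.cos(y),np.sin(y),0],[np.sin(y),-np.cos(y),0],[0,0,-1]]))
    print(t,"delta",(Rc.inv().apply(t[:3]-o["position"])).round(4),"turn",(Rc.inv()*Rt).as_rotvec().round(4))
E
python3 go.py .5256 -.1889 .15 -33.5  .5256 -.1889 .0585 -33.5
```

```text
at [ 0.1869 -0.5961  0.2416] yaw 17.41 j [ 1.24  0.33 -0.06  1.46  0.02  1.35 -0.09] t 0.1 f [0.2 0.5 1.5]
[  0.5256  -0.1889   0.15   -33.5   ] delta [ 0.445  -0.2871  0.0919] turn [-1.200e-03  6.000e-04  8.885e-01]
[  0.5256  -0.1889   0.0585 -33.5   ] delta [ 0.445  -0.287   0.1834] turn [-1.200e-03  6.000e-04  8.885e-01]
```

Units first: shifts go in shares of 0.75 m and turns go in shares of 60 degrees. So 0.445 m / 0.75 = 0.5933, -0.287 m / 0.75 = -0.3827, 0.888 rad / 1.0472 = 0.848.

>>> move_arm(
  plan=[
    {"delta_pos": [0.16, -0.1067, 0], "turn": [0, 0, 0.191], "fingers": 0.3},
    {"delta_pos": [0.3733, -0.24, 0.0267], "turn": [0, 0, 0.4775], "fingers": 0.5},
    {"delta_pos": [0.5933, -0.3827, 0.1227], "turn": [0, 0, 0.848], "fingers": 0.55},
    {"delta_pos": [0.5933, -0.3827, 0.1227], "turn": [0, 0, 0.848], "fingers": 0.55},
    {"delta_pos": [0.5933, -0.3827, 0.1227], "turn": [0, 0, 0.848], "fingers": 0.55},
    {"delta_pos": [0.5933, -0.3827, 0.1227], "turn": [0, 0, 0.848], "fingers": 0.55},
    {"delta_pos": [0.5933, -0.3827, 0.1227], "turn": [0, 0, 0.848], "fingers": 0.55},
    {"delta_pos": [0.5933, -0.3827, 0.1227], "turn": [0, 0, 0.848], "fingers": 0.55},
    {"delta_pos": [0.5933, -0.3827, 0.1227], "turn": [0, 0, 0.848], "fingers": 0.55},
    {"delta_pos": [0.5933, -0.3827, 0.1227], "turn": [0, 0, 0.848], "fingers": 0.55},
    {"delta_pos": [0.5933, -0.3827, 0.1227], "turn": [0, 0, 0.848], "fingers": 0.55},
    {"delta_pos": [0.5933, -0.3827, 0.1227], "turn": [0, 0, 0.848], "fingers": 0.55},
  ],
  force=60,
)

```text
clock: 1.6
position: [0.5251, -0.191, 0.1504]
ee_rot: [0.957, -0.289, 0.0, 0.0]
ft_force: [0.7, -0.0, 0.1]
grip_width: 0.444
grasp_force: 0.0
```

```bash
python3 go.py .5256 -.1889 .15 -33.5  .5256 -.1889 .0585 -33.5; python3 - <<'E'
from workcell import *
import cv2,numpy as np
o=get_obs();c=camera("wrist");np.savez("wr1.npz",pos=o["position"],q=o["ee_rot"],**c);print(o["grip_width"],np.round(c["tool_from_camera"],3).tolist(),c["fx"])
cv2.imwrite("pics/w1.png",c["color"][...,::-1])
E
```

```text
at [ 0.5251 -0.191   0.1504] yaw -33.61 j [ 0.55  0.28 -0.33  1.74  0.1   1.14 -1.97] t 1.6 f [ 0.7 -0.   0.1]
[  0.5256  -0.1889   0.15   -33.5   ] delta [-0.0007 -0.002   0.0004] turn [ 0.0007 -0.0003 -0.0018]
[  0.5256  -0.1889   0.0585 -33.5   ] delta [-0.0007 -0.0021  0.0919] turn [ 0.0007 -0.0003 -0.0018]
0.44444006617996684 [[-0.0, -0.956, -0.295, 0.076], [1.0, -0.0, -0.0, 0.0], [0.0, -0.295, 0.956, -0.131], [0.0, 0.0, 0.0, 1.0]] 312.9958553353652
```

View pics/w1.png

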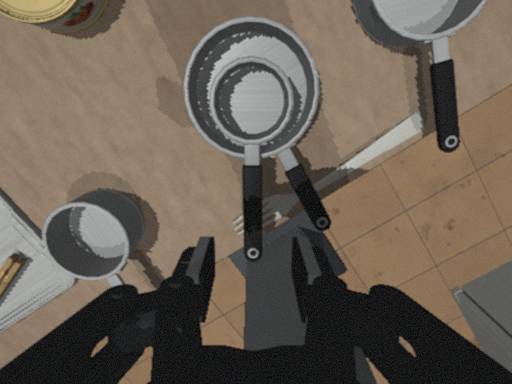

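The wrist view shows pan4's rim at (253,98), with its handle running down to (253,253) between the fingertips at (207,240) and (297,240). Pan1's handle ends at (322,222). I'll refine the positions from this close-up cloud.

```bash
cat >> h.py <<'E'
from scipy.spatial.transform import Rotation as Ro
def wcloud(c,pos,q):
    T=c["tool_from_camera"];R=Ro.from_quat(q).as_matrix()@T[:3,:3];t=Ro.from_quat(q).apply(T[:3,3])+pos
    return cloud(dict(c,R=R.T,t=-R.T@t))
def band(W,q,rad,z0,z1,tol=.006):
    r=np.hypot(W[...,0]-q[0],W[...,1]-q[1])
    m=(np.abs(r-rad)<tol)&(W[...,2]>z0)&(W[...,2]<z1)
    if m.sum()<15: return None
    x,e=fit(W[m][:,:2]);return x.round(4),e.round(4),m.sum(),np.median(W[m][:,2]).round(4)
def handle(W,g,q,z0,z1,ang,r0=.055,r1=.12,w=.018,gmax=60):
    "handle from centre q: yaw (deg) and far end r; ang = expected direction deg"
    d=W[...,:2]-q[:2];a=np.radians(ang);u=np.array([np.cos(a),np.sin(a)]);n=np.array([-u[1],u[0]])
    s=d@u;l=d@n
    m=(s>r0)&(s<r1)&(np.abs(l)<w)&(W[...,2]>z0)&(W[...,2]<z1)&(g<gmax)
    if m.sum()<15: return None
    k=np.polyfit(s[m],l[m],1)
    return "yaw %.2f"%(ang-180+np.degrees(np.arctan(k[0]))),"lat at .07: %.4f"%np.polyval(k,.07),"smax %.4f"%s[m].max(),m.sum(),W[m].mean(0).round(4)
E
python3 - <<'E'
from h import *
d=dict(np.load("wr1.npz"));W=wcloud(d,d["pos"],d["q"]);g=d["color"].max(-1)
for n,q,R,z,a in(("p4",(.584,-.2275),.0285,.011,146.5),("p1",(.591,-.231),.048,0,176),("p2",(.588,-.373),.0415,0,161.5),("p3",(.567,-.0505),.035,0,172)):
    b=band(W,q,R-.001,z+.04,z+.05);print(n,b)
    print("  ",handle(W,g,np.array(q if b is None else b[0][:2]),z+.036,z+.052,a))
E
```

```text
p4 (array([ 0.5844, -0.2298,  0.0276]), np.float64(0.0013), np.int64(1685), np.float64(0.0563))
   ('yaw -32.89', 'lat at .07: 0.0005', 'smax 0.1199', np.int64(1378), array([ 0.5139, -0.1839,  0.0564]))
p1 (array([ 0.5903, -0.2337,  0.0467]), np.float64(0.0011), np.int64(2679), np.float64(0.0453))
   ('yaw -4.83', 'lat at .07: 0.0003', 'smax 0.1200', np.int64(1192), array([ 0.5004, -0.2274,  0.0455]))
p2 (array([ 0.5859, -0.3732,  0.0387]), np.float64(0.0014), np.int64(1129), np.float64(0.0452))
   ('yaw -18.42', 'lat at .07: -0.0003', 'smax 0.1200', np.int64(1850), array([ 0.5063, -0.3462,  0.0451]))
p3 (array([ 0.5673, -0.0535,  0.0339]), np.float64(0.0011), np.int64(1581), np.float64(0.0449))
   None
```

Converted, 0.092 m / 0.75 = 0.1227, 0.085 m / 0.75 = 0.1133.

>>> move_arm(
  plan=[
    {"delta_pos": [0, 0, 0.0667], "turn": [0, 0, 0], "fingers": 0.55},
    {"delta_pos": [0, 0, 0.1133], "turn": [0, 0, 0], "fingers": 0.55},
    {"delta_pos": [0, 0, 0.1227], "turn": [0, 0, 0], "fingers": 0.55},
    {"delta_pos": [0, 0, 0.1227], "turn": [0, 0, 0], "fingers": 0.55},
    {"delta_pos": [0, 0, 0.1227], "turn": [0, 0, 0], "fingers": 0.7},
    {"delta_pos": [0, 0, 0.1227], "turn": [0, 0, 0], "fingers": 0.9},
    {"delta_pos": [0, 0, 0.1227], "turn": [0, 0, 0], "fingers": 1},
    {"delta_pos": [0, 0, 0.1227], "turn": [0, 0, 0], "fingers": 1},
    {"delta_pos": [0, 0, 0.1227], "turn": [0, 0, 0], "fingers": 1},
  ],
  force=60,
)

```text
clock: 2.78
position: [0.5261, -0.1895, 0.0591]
ee_rot: [0.958, -0.288, 0.0, 0.0]
ft_force: [-2.1, 1.1, 6.8]
grip_width: 0.155
grasp_force: 59.4
```

Converted, -0.08 m / 0.75 = -0.1067, -0.07 m / 0.75 = -0.0933.

>>> move_arm(
  plan=[
    {"delta_pos": [0, 0, -0.0067], "turn": [0, 0, 0], "fingers": 1},
    {"delta_pos": [0, 0, -0.02], "turn": [0, 0, 0], "fingers": 1},
    {"delta_pos": [0, 0, -0.04], "turn": [0, 0, 0], "fingers": 1},
    {"delta_pos": [0, 0, -0.0667], "turn": [0, 0, 0], "fingers": 1},
    {"delta_pos": [0, 0, -0.0933], "turn": [0, 0, 0], "fingers": 1},
    {"delta_pos": [0, 0, -0.1067], "turn": [0, 0, 0], "fingers": 1},
    {"delta_pos": [0, 0, -0.1067], "turn": [0, 0, 0], "fingers": 1},
  ],
)

```text
clock: 3.65
position: [0.5261, -0.1896, 0.1392]
ee_rot: [0.958, -0.288, 0.001, 0.0]
ft_force: [-0.8, 0.7, -1.4]
grip_width: 0.155
grasp_force: 58.6
```

```bash
cat > look.py <<'E'
import sys
from h import *
from workcell import *
n=sys.argv[1]
o=get_obs();c=camera("wrist");np.savez(n+".npz",pos=o["position"],q=o["ee_rot"],**c)
if len(sys.argv)>2: cv2.imwrite("pics/"+n+".png",c["color"][...,::-1])
W=wcloud(c,np.array(o["position"]),np.array(o["ee_rot"]));g=c["color"].max(-1)
R=Ro.from_quat(o["ee_rot"]).as_matrix()
print("pos",np.round(o["position"],4),"yaw",np.degrees(np.arctan2(R[1,0],R[0,0])).round(2),"t",o["clock"],"w",o["grip_width"],"gf",o["grasp_force"])
E
python3 - <<'E'
import sys;sys.argv=["x","w2","1"]
exec(open("look.py").read())
p=np.array(o["position"])+.07*R[:,0]
z0=o["position"][2]-.005-.0425
m=(np.hypot(W[...,0]-p[0],W[...,1]-p[1])<.04)&(W[...,2]>z0+.035)
b=band(W,p,.0275,z0+.03,z0+.06,.009);print("held",b,"tool-rel",(np.append(b[0][:2],b[3])-o["position"])@R)
# rim plane tilt
r=np.hypot(W[...,0]-b[0][0],W[...,1]-b[0][1]);m=(np.abs(r-.0272)<.003)&(W[...,2]>z0+.03)
P=(W[m]-o["position"])@R;A=np.c_[P[:,:2],np.ones(len(P))];k=np.linalg.lstsq(A,P[:,2],rcond=None)[0];print("tilt",k)
for n,q,Rr,a in(("p1",(.5903,-.2337),.047,176),("p3",(.567,-.0535),.034,172)):
    b=band(W,q,Rr,.04,.05);print(n,b,handle(W,g,np.array(b[0][:2] if b else q),.036,.052,a))
E
```

```text
pos [ 0.5261 -0.1896  0.1392] yaw -33.48 t 3.65 w 0.15482732434451388 gf 58.57086718082428
held (array([ 0.5842, -0.2291,  0.027 ]), np.float64(0.0014), np.int64(6121), np.float64(0.1346)) tool-rel [0.07024787 0.00095666 0.00466914]
tilt [-0.00311977  0.00093219  0.00671487]
p1 (array([ 0.5899, -0.2333,  0.0472]), np.float64(0.001), np.int64(1611), np.float64(0.0453)) ('yaw -4.51', 'lat at .07: 0.0004', 'smax 0.1200', np.int64(1310), array([ 0.5004, -0.2273,  0.0455]))
p3 (array([ 0.5672, -0.0534,  0.0338]), np.float64(0.001), np.int64(1749), np.float64(0.0449)) ('yaw -9.26', 'lat at .07: -0.0005', 'smax 0.0971', np.int64(81), array([ 0.4794, -0.0401,  0.0455]))
```

View pics/w2.png

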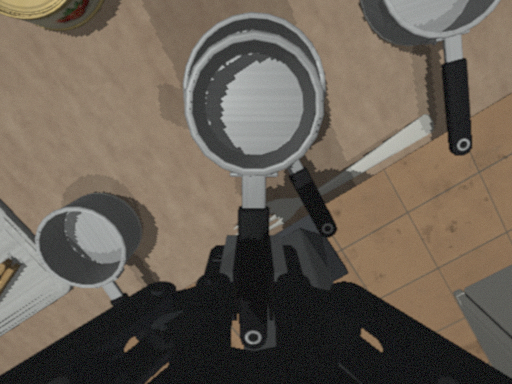

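Pan4 is held level (tilt 0.003) and centred, and it is clear of pan1. I'll park it in the gap between pan3 and pan1.

```bash
python3 go.py .506 -.125 .139 -10  .506 -.125 .0488 -10
```

```text
at [ 0.5257 -0.1894  0.1383] yaw -33.47 j [ 0.55  0.29 -0.34  1.75  0.11  1.12 -1.97] t 3.7 f [-0.6 -0.4 -0.9]
[  0.506  -0.125   0.139 -10.   ] delta [-0.052  -0.0429 -0.0007] turn [ 1.000e-04 -2.000e-04 -4.097e-01]
[  0.506   -0.125    0.0488 -10.    ] delta [-0.052  -0.0429  0.0895] turn [ 1.000e-04 -2.000e-04 -4.097e-01]
```

Converted, 0.0885 m / 0.75 = 0.118, -0.052 m / 0.75 = -0.0693, -0.41 rad / 1.0472 = -0.3915.

>>> move_arm(
  plan=[
    {"delta_pos": [-0.0227, -0.0187, 0], "turn": [0, 0, -0.1308], "fingers": 1},
    {"delta_pos": [-0.0467, -0.0387, 0], "turn": [0, 0, -0.2617], "fingers": 1},
    {"delta_pos": [-0.0693, -0.0573, 0], "turn": [0, 0, -0.3915], "fingers": 1},
    {"delta_pos": [-0.0693, -0.0573, 0.0267], "turn": [0, 0, -0.3915], "fingers": 1},
    {"delta_pos": [-0.0693, -0.0573, 0.06], "turn": [0, 0, -0.3915], "fingers": 1},
    {"delta_pos": [-0.0693, -0.0573, 0.0933], "turn": [0, 0, -0.3915], "fingers": 1},
    {"delta_pos": [-0.0693, -0.0573, 0.1107], "turn": [0, 0, -0.3915], "fingers": 1},
    {"delta_pos": [-0.0693, -0.0573, 0.116], "turn": [0, 0, -0.3915], "fingers": 1},
    {"delta_pos": [-0.0693, -0.0573, 0.118], "turn": [0, 0, -0.3915], "fingers": 1},
    {"delta_pos": [-0.0693, -0.0573, 0.118], "turn": [0, 0, -0.3915], "fingers": 1},
  ],
)

```text
clock: 4.95
position: [0.5065, -0.125, 0.0504]
ee_rot: [0.996, -0.087, 0.001, 0.0]
ft_force: [-0.1, 0.8, -0.5]
grip_width: 0.151
grasp_force: 58.6
```

Converted, 0.002 m / 0.75 = 0.0027, 0.001 m / 0.75 = 0.0013.

>>> move_arm(
  plan=[
    {"delta_pos": [0, 0, 0.0013], "turn": [0, 0, 0], "fingers": 1},
    {"delta_pos": [0, 0, 0.0027], "turn": [0, 0, 0], "fingers": 1},
    {"delta_pos": [0, 0, 0.0027], "turn": [0, 0, 0], "fingers": 1},
  ],
)

```text
clock: 5.32
position: [0.506, -0.1249, 0.0484]
ee_rot: [0.996, -0.087, -0.0, 0.0]
ft_force: [-5.0, 1.3, 7.8]
grip_width: 0.153
grasp_force: 59.6
```

Converted, -0.1 m / 0.75 = -0.1333, -0.06 m / 0.75 = -0.08.

>>> move_arm(
  plan=[
    {"delta_pos": [0, 0, 0], "turn": [0, 0, 0], "fingers": 0.8},
    {"delta_pos": [0, 0, 0], "turn": [0, 0, 0], "fingers": 0.6},
    {"delta_pos": [0, 0, 0], "turn": [0, 0, 0], "fingers": 0.55},
    {"delta_pos": [0, 0, -0.0267], "turn": [0, 0, 0], "fingers": 0.55},
    {"delta_pos": [0, 0, -0.08], "turn": [0, 0, 0], "fingers": 0.55},
    {"delta_pos": [0, 0, -0.1333], "turn": [0, 0, 0], "fingers": 0.55},
    {"delta_pos": [0, 0, -0.1333], "turn": [0, 0, 0], "fingers": 0.55},
  ],
)

```text
clock: 6.2
position: [0.5079, -0.1252, 0.1508]
ee_rot: [0.996, -0.087, 0.003, 0.001]
ft_force: [-0.5, -0.2, -0.4]
grip_width: 0.446
grasp_force: 0.0
```

```bash
python3 go.py .5195 -.3511 .15 -18.4;  python3 - <<'E'
import sys;sys.argv=["x","w3","1"]
exec(open("look.py").read())
for n,q,Rr,a in(("p1",(.5903,-.2337),.047,176),("p3",(.567,-.0535),.034,172),("p4",(.575,-.137),.0275,170)):
    b=band(W,q,Rr,.04,.05);print(n,b,handle(W,g,np.array(b[0][:2] if b else q),.036,.052,a))
E
```

```text
at [ 0.5079 -0.1252  0.1508] yaw -9.98 j [ 0.55  0.21 -0.43  1.83  0.1   1.12 -1.67] t 6.2 f [-0.5 -0.2 -0.4]
[  0.5195  -0.3511   0.15   -18.4   ] delta [0.0505 0.2205 0.0013] turn [ 0.0003 -0.0056  0.1469]
pos [ 0.5079 -0.1252  0.1508] yaw -9.98 t 6.2 w 0.44614458151331 gf 0.0
p1 (array([ 0.5902, -0.233 ,  0.0467]), np.float64(0.0011), np.int64(2420), np.float64(0.0452)) ('yaw -4.57', 'lat at .07: -0.0008', 'smax 0.1199', np.int64(1201), array([ 0.5016, -0.2258,  0.0452]))
p3 (array([ 0.5674, -0.0532,  0.0339]), np.float64(0.0011), np.int64(1776), np.float64(0.0452)) ('yaw -7.32', 'lat at .07: 0.0005', 'smax 0.1198', np.int64(1141), array([ 0.4837, -0.0421,  0.0454]))
p4 (array([ 0.5753, -0.1382,  0.0275]), np.float64(0.0013), np.int64(1481), np.float64(0.0453)) ('yaw -10.07', 'lat at .07: -0.0000', 'smax 0.1199', np.int64(1269), array([ 0.4921, -0.1235,  0.0455]))
```

View pics/w3.png

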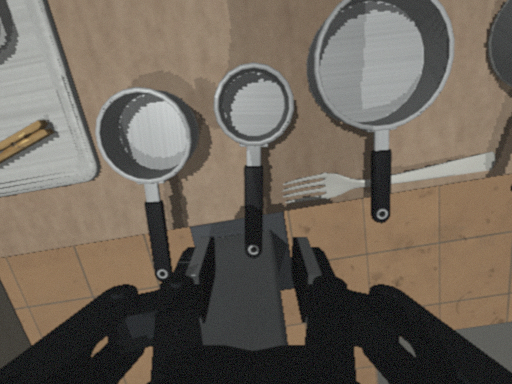

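Pan4 is parked upright at image (255,105), and pan1 is empty and unmoved at (382,62). Pan2 is next.

Converted, 0.22 m / 0.75 = 0.2933, 0.166 m / 0.75 = 0.2213, 0.147 rad / 1.0472 = 0.1404.

>>> move_arm(
  plan=[
    {"delta_pos": [0.0173, 0.0733, 0], "turn": [0, 0, 0.0382], "fingers": 0.55},
    {"delta_pos": [0.0347, 0.1467, 0], "turn": [0, 0, 0.0764], "fingers": 0.55},
    {"delta_pos": [0.0507, 0.2213, 0], "turn": [0, 0, 0.1146], "fingers": 0.55},
    {"delta_pos": [0.0667, 0.2933, 0], "turn": [0, 0, 0.1404], "fingers": 0.55},
    {"delta_pos": [0.0667, 0.2933, 0], "turn": [0, 0, 0.1404], "fingers": 0.55},
    {"delta_pos": [0.0667, 0.2933, 0], "turn": [0, 0, 0.1404], "fingers": 0.55},
    {"delta_pos": [0.0667, 0.2933, 0], "turn": [0, 0, 0.1404], "fingers": 0.55},
  ],
)

```text
clock: 7.12
position: [0.5175, -0.3485, 0.1473]
ee_rot: [0.987, -0.159, -0.0, -0.0]
ft_force: [0.9, 0.3, 0.7]
grip_width: 0.453
grasp_force: 0.0
```

```bash
python3 - <<'E'
import sys;sys.argv=["x","w4"]
exec(open("look.py").read())
for n,q,Rr,a in(("p1",(.5903,-.2337),.047,176),("p2",(.586,-.3732),.040,161.5)):
    b=band(W,q,Rr,.04,.05);print(n,b,handle(W,g,np.array(b[0][:2] if b else q),.036,.052,a))
    if n=="p2":print("grip",b[0][:2]-.07*np.array([np.cos(np.radians(-18.4)),np.sin(np.radians(-18.4))]))
E
python3 go.py .5195 -.3511 .0475 -18.4
```

```text
pos [ 0.5175 -0.3485  0.1473] yaw -18.27 t 7.125 w 0.45300412696922304 gf 0.0
p1 (array([ 0.5904, -0.2348,  0.0468]), np.float64(0.001), np.int64(2695), np.float64(0.0451)) ('yaw -2.99', 'lat at .07: 0.0005', 'smax 0.1199', np.int64(1004), array([ 0.5017, -0.2294,  0.0452]))
p2 (array([ 0.588 , -0.3753,  0.0404]), np.float64(0.0013), np.int64(2416), np.float64(0.0453)) ('yaw -18.73', 'lat at .07: 0.0004', 'smax 0.1200', np.int64(1286), array([ 0.5068, -0.3485,  0.0454]))
grip [ 0.52157868 -0.35320457]
at [ 0.5176 -0.3487  0.1476] yaw -18.28 j [ 0.74  0.41 -0.28  1.57  0.12  1.18 -1.45] t 7.175 f [-0.5 -0.2  0.2]
[  0.5195  -0.3511   0.0475 -18.4   ] delta [0.0026 0.0018 0.1001] turn [-0.0005  0.0004  0.0021]
```

Converted, 0.1 m / 0.75 = 0.1333, 0.003 m / 0.75 = 0.004, 0.006 rad / 1.0472 = 0.0057.

>>> move_arm(
  plan=[
    {"delta_pos": [0.0067, 0.004, 0.0667], "turn": [0, 0, 0.0057], "fingers": 0.55},
    {"delta_pos": [0.0067, 0.004, 0.12], "turn": [0, 0, 0.0057], "fingers": 0.55},
    {"delta_pos": [0.0067, 0.004, 0.1333], "turn": [0, 0, 0.0057], "fingers": 0.55},
    {"delta_pos": [0.0067, 0.004, 0.1333], "turn": [0, 0, 0.0057], "fingers": 0.55},
    {"delta_pos": [0.0067, 0.004, 0.1333], "turn": [0, 0, 0.0057], "fingers": 0.7},
    {"delta_pos": [0.0067, 0.004, 0.1333], "turn": [0, 0, 0.0057], "fingers": 0.9},
    {"delta_pos": [0.0067, 0.004, 0.1333], "turn": [0, 0, 0.0057], "fingers": 1},
    {"delta_pos": [0.0067, 0.004, 0.1333], "turn": [0, 0, 0.0057], "fingers": 1},
    {"delta_pos": [0.0067, 0.004, 0.1333], "turn": [0, 0, 0.0057], "fingers": 1},
  ],
)

```text
clock: 8.3
position: [0.5218, -0.3551, 0.0495]
ee_rot: [0.987, -0.163, 0.001, 0.001]
ft_force: [-1.7, 1.0, 8.0]
grip_width: 0.15
grasp_force: 59.1
```

>>> move_arm(
  plan=[
    {"delta_pos": [0, 0, -0.0067], "turn": [0, 0, 0], "fingers": 1},
    {"delta_pos": [0, 0, -0.0267], "turn": [0, 0, 0], "fingers": 1},
    {"delta_pos": [0, 0, -0.0533], "turn": [0, 0, 0], "fingers": 1},
    {"delta_pos": [0, 0, -0.08], "turn": [0, 0, 0], "fingers": 1},
    {"delta_pos": [0, 0, -0.1067], "turn": [0, 0, 0], "fingers": 1},
    {"delta_pos": [0, 0, -0.1133], "turn": [0, 0, 0], "fingers": 1},
    {"delta_pos": [0, 0, -0.1133], "turn": [0, 0, 0], "fingers": 1},
  ],
)

```text
clock: 9.18
position: [0.521, -0.3547, 0.133]
ee_rot: [0.987, -0.163, 0.0, 0.0]
ft_force: [0.4, 0.5, -2.1]
grip_width: 0.148
grasp_force: 58.4
```

```bash
cat > held.py <<'E'
import sys
from h import *
rad=float(sys.argv[2]);sys.argv=["x",sys.argv[1]]
exec(open("look.py").read())
def held(rad):
    p=np.array(o["position"]);c=p+.07*R[:,0]
    P=(W-p)@R
    for i in range(3):
        r=np.hypot(P[...,0]-(c-p)@R[:,0],P[...,1]-(c-p)@R[:,1])
        m=(np.abs(r-rad+.0015)<.005)&(np.abs(P[...,2])<.012)
        x,e=fit(P[m][:,:2]);c=p+R@np.array([x[0],x[1],0])
    m&=(np.abs(np.hypot(*(P[...,:2]-x[:2]).transpose(2,0,1))-x[2])<.002)
    Q=P[m];k=np.linalg.lstsq(np.c_[Q[:,:2],np.ones(len(Q))],Q[:,2],rcond=None)[0]
    print("held tool-rel",x.round(4),"res",e.round(4),m.sum(),"rim z",np.median(Q[:,2]).round(4),"tilt",k[:2].round(3))
    return x
x=held(rad)
for n,q,Rr,a in(("p1",(.5903,-.2337),.047,176),):
    b=band(W,q,Rr,.04,.05);print(n,b,handle(W,g,np.array(b[0][:2] if b else q),.036,.052,a))
E
python3 held.py w5 .0415
```

```text
pos [ 0.521  -0.3547  0.133 ] yaw -18.75 t 9.175 w 0.1477309993579301 gf 58.35725963115692
held tool-rel [ 0.0692 -0.0004  0.0399] res 0.0011 6996 rim z 0.0056 tilt [ 0.004 -0.002]
p1 (array([ 0.5904, -0.2349,  0.0467]), np.float64(0.001), np.int64(2693), np.float64(0.045)) ('yaw -4.09', 'lat at .07: 0.0007', 'smax 0.1178', np.int64(1082), array([ 0.5027, -0.2295,  0.0451]))
```

```bash
python3 go.py .5213 -.2286 .133 -4.5 .5213 -.2286 .0605 -4.5
```

```text
at [ 0.5207 -0.3545  0.1323] yaw -18.75 j [ 0.74  0.44 -0.27  1.57  0.12  1.16 -1.46] t 9.225 f [ 0.7  0.4 -1.5]
[ 0.5213 -0.2286  0.133  -4.5   ] delta [-0.0399 -0.1194 -0.0007] turn [-2.000e-04  7.000e-04 -2.487e-01]
[ 0.5213 -0.2286  0.0605 -4.5   ] delta [-0.0399 -0.1194  0.0718] turn [-2.000e-04  7.000e-04 -2.487e-01]
```

Converted, -0.119 m / 0.75 = -0.1587, -0.08 m / 0.75 = -0.1067, -0.249 rad / 1.0472 = -0.2378.

>>> move_arm(
  plan=[
    {"delta_pos": [-0.0173, -0.0533, 0], "turn": [0, 0, -0.0793], "fingers": 1},
    {"delta_pos": [-0.036, -0.1067, 0], "turn": [0, 0, -0.1585], "fingers": 1},
    {"delta_pos": [-0.0533, -0.1587, 0], "turn": [0, 0, -0.2378], "fingers": 1},
    {"delta_pos": [-0.0533, -0.1587, 0], "turn": [0, 0, -0.2378], "fingers": 1},
    {"delta_pos": [-0.0533, -0.1587, 0.0133], "turn": [0, 0, -0.2378], "fingers": 1},
    {"delta_pos": [-0.0533, -0.1587, 0.0333], "turn": [0, 0, -0.2378], "fingers": 1},
    {"delta_pos": [-0.0533, -0.1587, 0.04], "turn": [0, 0, -0.2378], "fingers": 1},
    {"delta_pos": [-0.0533, -0.1587, 0.04], "turn": [0, 0, -0.2378], "fingers": 1},
  ],
)

```text
clock: 10.22
position: [0.5209, -0.2293, 0.1019]
ee_rot: [0.999, -0.039, -0.001, -0.0]
ft_force: [0.0, 0.6, 0.0]
grip_width: 0.152
grasp_force: 58.5
```

```bash
python3 go.py .5213 -.2286 .0605 -4.5; python3 held.py w6 .0415; cp w6.npz x.npz; python3 - <<'E'
import numpy as np,cv2
cv2.imwrite("pics/w6.png",np.load("w6.npz")["color"][...,::-1])
E
```

```text
at [ 0.5209 -0.2293  0.1019] yaw -4.52 j [ 0.65  0.36 -0.37  1.75  0.15  1.06 -1.43] t 10.225 f [0.  0.6 0. ]
[ 0.5213 -0.2286  0.0605 -4.5   ] delta [ 0.0004 -0.0007  0.0414] turn [-0.0005  0.0013 -0.0003]
pos [ 0.5209 -0.2293  0.1019] yaw -4.52 t 10.225 w 0.15206078369051484 gf 58.50820004940033
held tool-rel [ 0.069  -0.0005  0.0399] res 0.0011 7042 rim z 0.0056 tilt [ 0.003 -0.001]
p1 None None
```

View pics/w6.png

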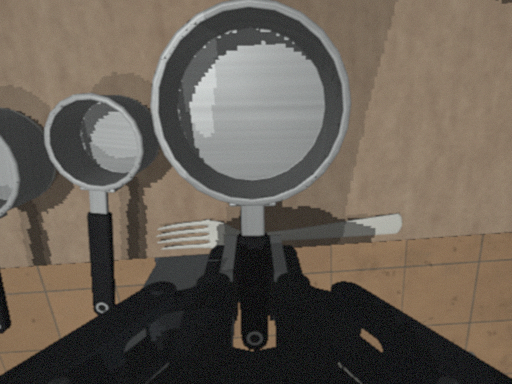

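Pan2 hides pan1, as expected, and the handles line up at column 254. I'll lower it gently.

Converted, 0.037 m / 0.75 = 0.0493, -0.001 m / 0.75 = -0.0013.

>>> move_arm(
  plan=[
    {"delta_pos": [0, -0.0013, 0.0107], "turn": [0, 0, 0], "fingers": 1},
    {"delta_pos": [0, -0.0013, 0.0213], "turn": [0, 0, 0], "fingers": 1},
    {"delta_pos": [0, -0.0013, 0.032], "turn": [0, 0, 0], "fingers": 1},
    {"delta_pos": [0, -0.0013, 0.04], "turn": [0, 0, 0], "fingers": 1},
    {"delta_pos": [0, -0.0013, 0.0453], "turn": [0, 0, 0], "fingers": 1},
    {"delta_pos": [0, -0.0013, 0.0493], "turn": [0, 0, 0], "fingers": 1},
    {"delta_pos": [0, -0.0013, 0.0493], "turn": [0, 0, 0], "fingers": 1},
  ],
)

```text
clock: 11.15
position: [0.5214, -0.2281, 0.0657]
ee_rot: [0.999, -0.039, -0.0, -0.0]
ft_force: [0.9, -0.9, -1.2]
grip_width: 0.154
grasp_force: 58.5
```

Converted, 0.005 m / 0.75 = 0.0067, 0.004 m / 0.75 = 0.0053.

>>> move_arm(
  plan=[
    {"delta_pos": [0, 0, 0.0027], "turn": [0, 0, 0], "fingers": 1},
    {"delta_pos": [0, 0, 0.0053], "turn": [0, 0, 0], "fingers": 1},
    {"delta_pos": [0, 0, 0.0067], "turn": [0, 0, 0], "fingers": 1},
    {"delta_pos": [0, 0, 0.0067], "turn": [0, 0, 0], "fingers": 1},
  ],
)

```text
clock: 11.65
position: [0.5215, -0.2282, 0.061]
ee_rot: [0.999, -0.039, 0.0, 0.0]
ft_force: [-1.8, -0.1, 0.1]
grip_width: 0.152
grasp_force: 58.7
```

Converted, -0.09 m / 0.75 = -0.12, -0.05 m / 0.75 = -0.0667.

>>> move_arm(
  plan=[
    {"delta_pos": [0, 0, 0.0013], "turn": [0, 0, 0], "fingers": 1},
    {"delta_pos": [0, 0, 0.0013], "turn": [0, 0, 0], "fingers": 1},
    {"delta_pos": [0, 0, 0.0013], "turn": [0, 0, 0], "fingers": 0.8},
    {"delta_pos": [0, 0, 0.0013], "turn": [0, 0, 0], "fingers": 0.6},
    {"delta_pos": [0, 0, 0.0013], "turn": [0, 0, 0], "fingers": 0.55},
    {"delta_pos": [0, 0, -0.0267], "turn": [0, 0, 0], "fingers": 0.55},
    {"delta_pos": [0, 0, -0.0667], "turn": [0, 0, 0], "fingers": 0.55},
    {"delta_pos": [0, 0, -0.12], "turn": [0, 0, 0], "fingers": 0.55},
    {"delta_pos": [0, 0, -0.12], "turn": [0, 0, 0], "fingers": 0.55},
    {"delta_pos": [0, 0, -0.12], "turn": [0, 0, 0], "fingers": 0.55},
  ],
)

```text
clock: 12.9
position: [0.5212, -0.2281, 0.1503]
ee_rot: [0.999, -0.039, -0.0, -0.0]
ft_force: [0.0, 0.2, 0.1]
grip_width: 0.452
grasp_force: 0.0
```

```bash
python3 go.py .498 -.0442 .15 -7.4; python3 - <<'E'
import sys;sys.argv=["x","w7"]
exec(open("look.py").read())
for n,q,Rr,z,a in(("p1",(.5903,-.2337),.047,0,176),("p2",(.5903,-.2337),.0405,.011,176),("p4",(.575,-.137),.0275,0,170)):
    b=band(W,q,Rr,z+.04,z+.05,.004);print(n,b,handle(W,g,np.array(b[0][:2] if b else q),z+.036,z+.052,a))
E
```

```text
at [ 0.5212 -0.2281  0.1503] yaw -4.48 j [ 0.65  0.31 -0.38  1.71  0.12  1.15 -1.41] t 12.9 f [0.  0.2 0.1]
[ 0.498  -0.0442  0.15   -7.4   ] delta [-0.0375 -0.1815  0.0003] turn [0.     0.0004 0.0509]
pos [ 0.5212 -0.2281  0.1503] yaw -4.48 t 12.9 w 0.4523392463708393 gf 0.0
p1 (array([ 0.5905, -0.2337,  0.0468]), np.float64(0.001), np.int64(2335), np.float64(0.0454)) None
p2 (array([ 0.5904, -0.2332,  0.0402]), np.float64(0.0011), np.int64(2452), np.float64(0.0563)) ('yaw -4.26', 'lat at .07: 0.0007', 'smax 0.1200', np.int64(1354), array([ 0.5041, -0.2278,  0.0565]))
p4 (array([ 0.5756, -0.139 ,  0.0274]), np.float64(0.0011), np.int64(1478), np.float64(0.0452)) ('yaw -9.56', 'lat at .07: -0.0000', 'smax 0.1199', np.int64(1170), array([ 0.4924, -0.1244,  0.0453]))
```

Pan2 is seated: its rim is 11 mm above pan1's and its axis within 0.5 mm. On to pan3.

Converted, -0.181 m / 0.75 = -0.2413, -0.12 m / 0.75 = -0.16, 0.05 rad / 1.0472 = 0.0477.

>>> move_arm(
  plan=[
    {"delta_pos": [-0.016, -0.08, 0], "turn": [0, 0, 0.0191], "fingers": 0.55},
    {"delta_pos": [-0.0333, -0.16, 0], "turn": [0, 0, 0.0382], "fingers": 0.55},
    {"delta_pos": [-0.0493, -0.2413, 0], "turn": [0, 0, 0.0477], "fingers": 0.55},
    {"delta_pos": [-0.0493, -0.2413, 0], "turn": [0, 0, 0.0477], "fingers": 0.55},
    {"delta_pos": [-0.0493, -0.2413, 0], "turn": [0, 0, 0.0477], "fingers": 0.55},
    {"delta_pos": [-0.0493, -0.2413, 0], "turn": [0, 0, 0.0477], "fingers": 0.55},
  ],
)

```text
clock: 13.7
position: [0.4985, -0.0462, 0.1503]
ee_rot: [0.998, -0.065, -0.0, 0.0]
ft_force: [0.7, 0.1, 0.4]
grip_width: 0.449
grasp_force: 0.0
```

```bash
python3 - <<'E'
import sys;sys.argv=["x","w8"]
exec(open("look.py").read())
b=band(W,(.5673,-.0533),.034,.04,.05);print(b,handle(W,g,b[0][:2],.036,.052,172.6))
a=np.radians(-7.5);t=b[0][:2]-.07*np.array([np.cos(a),np.sin(a)])
import subprocess;print(subprocess.run(["python3","go.py",*map(str,[*t,.0475,-7.5])],capture_output=True,text=True).stdout)
E
```

```text
pos [ 0.4985 -0.0462  0.1503] yaw -7.47 t 13.7 w 0.44928047906498936 gf 0.0
(array([ 0.5673, -0.0525,  0.0339]), np.float64(0.0012), np.int64(1852), np.float64(0.0453)) ('yaw -7.94', 'lat at .07: -0.0002', 'smax 0.1200', np.int64(1300), array([ 0.4837, -0.0413,  0.0454]))
at [ 0.4986 -0.0461  0.1504] yaw -7.47 j [ 0.46  0.17 -0.5   1.88  0.09  1.12 -1.77] t 13.75 f [-0.  -0.8 -1.1]
[ 0.49789886 -0.04336317  0.0475     -7.5       ] delta [-0.001  -0.0026  0.1029] turn [0.0001 0.0007 0.0006]
```

Converted, 0.102 m / 0.75 = 0.136, 0.09 m / 0.75 = 0.12.

>>> move_arm(
  plan=[
    {"delta_pos": [-0.0013, -0.0033, 0.0667], "turn": [0, 0, 0], "fingers": 0.55},
    {"delta_pos": [-0.0013, -0.0033, 0.12], "turn": [0, 0, 0], "fingers": 0.55},
    {"delta_pos": [-0.0013, -0.0033, 0.136], "turn": [0, 0, 0], "fingers": 0.55},
    {"delta_pos": [-0.0013, -0.0033, 0.136], "turn": [0, 0, 0], "fingers": 0.55},
    {"delta_pos": [-0.0013, -0.0033, 0.136], "turn": [0, 0, 0], "fingers": 0.7},
    {"delta_pos": [-0.0013, -0.0033, 0.136], "turn": [0, 0, 0], "fingers": 0.9},
    {"delta_pos": [-0.0013, -0.0033, 0.136], "turn": [0, 0, 0], "fingers": 1},
    {"delta_pos": [-0.0013, -0.0033, 0.136], "turn": [0, 0, 0], "fingers": 1},
    {"delta_pos": [-0.0013, -0.0033, 0.136], "turn": [0, 0, 0], "fingers": 1},
  ],
)

```text
clock: 14.88
position: [0.4986, -0.0423, 0.0498]
ee_rot: [0.998, -0.064, 0.001, 0.0]
ft_force: [-3.0, -0.7, 7.3]
grip_width: 0.15
grasp_force: 59.0
```

Converted, -0.1 m / 0.75 = -0.1333, -0.09 m / 0.75 = -0.12.

>>> move_arm(
  plan=[
    {"delta_pos": [0, 0, -0.0067], "turn": [0, 0, 0], "fingers": 1},
    {"delta_pos": [0, 0, -0.0267], "turn": [0, 0, 0], "fingers": 1},
    {"delta_pos": [0, 0, -0.06], "turn": [0, 0, 0], "fingers": 1},
    {"delta_pos": [0, 0, -0.0933], "turn": [0, 0, 0], "fingers": 1},
    {"delta_pos": [0, 0, -0.12], "turn": [0, 0, 0], "fingers": 1},
    {"delta_pos": [0, 0, -0.1333], "turn": [0, 0, 0], "fingers": 1},
    {"delta_pos": [0, 0, -0.1333], "turn": [0, 0, 0], "fingers": 1},
  ],
)

```text
clock: 15.75
position: [0.4983, -0.0422, 0.1495]
ee_rot: [0.998, -0.064, 0.001, 0.0]
ft_force: [-0.6, 0.5, -1.1]
grip_width: 0.151
grasp_force: 58.6
```

```bash
python3 held.py w9 .035; python3 go.py .5213 -.2282 .148 -4.4
```

```text
pos [ 0.4983 -0.0422  0.1495] yaw -7.35 t 15.75 w 0.15056188634595355 gf 58.58617901802063
held tool-rel [0.069  0.0008 0.0335] res 0.0011 5471 rim z 0.0059 tilt [ 0.002 -0.   ]
p1 (array([ 0.5905, -0.2378,  0.0484]), np.float64(0.0028), np.int64(1926), np.float64(0.0452)) ('yaw -4.38', 'lat at .07: -0.0099', 'smax 0.1199', np.int64(856), array([ 0.5014, -0.2215,  0.0449]))
at [ 0.4979 -0.0422  0.1487] yaw -7.35 j [ 0.46  0.17 -0.51  1.88  0.09  1.11 -1.78] t 15.8 f [-1.  -1.  -1.3]
[ 0.5213 -0.2282  0.148  -4.4   ] delta [0.047  0.1815 0.0007] turn [ 0.0002 -0.     -0.0514]
```

Converted, 0.1815 m / 0.75 = 0.242, 0.09 m / 0.75 = 0.12, -0.051 rad / 1.0472 = -0.0487.

>>> move_arm(
  plan=[
    {"delta_pos": [0.016, 0.06, 0], "turn": [0, 0, -0.0124], "fingers": 1},
    {"delta_pos": [0.032, 0.12, 0], "turn": [0, 0, -0.0248], "fingers": 1},
    {"delta_pos": [0.048, 0.18, 0], "turn": [0, 0, -0.0382], "fingers": 1},
    {"delta_pos": [0.0627, 0.242, 0], "turn": [0, 0, -0.0487], "fingers": 1},
    {"delta_pos": [0.0627, 0.242, 0], "turn": [0, 0, -0.0487], "fingers": 1},
    {"delta_pos": [0.0627, 0.242, 0.0133], "turn": [0, 0, -0.0487], "fingers": 1},
    {"delta_pos": [0.0627, 0.242, 0.0333], "turn": [0, 0, -0.0487], "fingers": 1},
    {"delta_pos": [0.0627, 0.242, 0.04], "turn": [0, 0, -0.0487], "fingers": 1},
    {"delta_pos": [0.0627, 0.242, 0.04], "turn": [0, 0, -0.0487], "fingers": 1},
  ],
)

```text
clock: 16.92
position: [0.5212, -0.2275, 0.1182]
ee_rot: [0.999, -0.038, -0.001, -0.0]
ft_force: [-0.6, 0.3, -1.0]
grip_width: 0.151
grasp_force: 58.7
```

```bash
python3 held.py w10 .035; python3 go.py .5213 -.2280 .0718 -4.4; python3 - <<'E'
from h import *
d=dict(np.load("w10.npz"));W=wcloud(d,d["pos"],d["q"])
print(band(W,(.5904,-.2332),.0405,.05,.06,.004),band(W,(.5904,-.2335),.047,.04,.05,.004))
E
```

```text
pos [ 0.5212 -0.2275  0.1182] yaw -4.37 t 16.925 w 0.15129553942762816 gf 58.68609666824341
held tool-rel [0.069  0.0007 0.0336] res 0.0011 5484 rim z 0.006 tilt [0.003 0.001]
p1 None None
at [ 0.5215 -0.2278  0.1188] yaw -4.39 j [ 0.65  0.34 -0.37  1.74  0.14  1.09 -1.42] t 16.975 f [-0.2 -0.3 -0.6]
[ 0.5213 -0.228   0.0718 -4.4   ] delta [-0.0002  0.0002  0.047 ] turn [-0.0001  0.0001  0.0002]
None None
```

Converted, 0.044 m / 0.75 = 0.0587, 0.042 m / 0.75 = 0.056.

>>> move_arm(
  plan=[
    {"delta_pos": [0, 0, 0.0133], "turn": [0, 0, 0], "fingers": 1},
    {"delta_pos": [0, 0, 0.0267], "turn": [0, 0, 0], "fingers": 1},
    {"delta_pos": [0, 0, 0.04], "turn": [0, 0, 0], "fingers": 1},
    {"delta_pos": [0, 0, 0.0493], "turn": [0, 0, 0], "fingers": 1},
    {"delta_pos": [0, 0, 0.056], "turn": [0, 0, 0], "fingers": 1},
    {"delta_pos": [0, 0, 0.0587], "turn": [0, 0, 0], "fingers": 1},
    {"delta_pos": [0, 0, 0.0587], "turn": [0, 0, 0], "fingers": 1},
  ],
)

```text
clock: 17.85
position: [0.5215, -0.2282, 0.0749]
ee_rot: [0.999, -0.039, 0.0, 0.0]
ft_force: [0.3, -0.7, -0.6]
grip_width: 0.148
grasp_force: 58.7
```

Converted, 0.0025 m / 0.75 = 0.0033, 0.002 m / 0.75 = 0.0027.

>>> move_arm(
  plan=[
    {"delta_pos": [0, 0, 0.0013], "turn": [0, 0, 0], "fingers": 1},
    {"delta_pos": [0, 0, 0.0027], "turn": [0, 0, 0], "fingers": 1},
    {"delta_pos": [0, 0, 0.0033], "turn": [0, 0, 0], "fingers": 1},
    {"delta_pos": [0, 0, 0.0033], "turn": [0, 0, 0], "fingers": 1},
  ],
)

```text
clock: 18.35
position: [0.5214, -0.2282, 0.0726]
ee_rot: [0.999, -0.039, 0.0, 0.0]
ft_force: [-2.2, 1.4, 2.8]
grip_width: 0.145
grasp_force: 59.1
```

Converted, -0.08 m / 0.75 = -0.1067, -0.05 m / 0.75 = -0.0667.

>>> move_arm(
  plan=[
    {"delta_pos": [0, 0, 0.0007], "turn": [0, 0, 0], "fingers": 1},
    {"delta_pos": [0, 0, 0.0007], "turn": [0, 0, 0], "fingers": 0.8},
    {"delta_pos": [0, 0, 0.0007], "turn": [0, 0, 0], "fingers": 0.6},
    {"delta_pos": [0, 0, 0.0007], "turn": [0, 0, 0], "fingers": 0.55},
    {"delta_pos": [0, 0, -0.0267], "turn": [0, 0, 0], "fingers": 0.55},
    {"delta_pos": [0, 0, -0.0667], "turn": [0, 0, 0], "fingers": 0.55},
    {"delta_pos": [0, 0, -0.1067], "turn": [0, 0, 0], "fingers": 0.55},
    {"delta_pos": [0, 0, -0.1067], "turn": [0, 0, 0], "fingers": 0.55},
    {"delta_pos": [0, 0, -0.1067], "turn": [0, 0, 0], "fingers": 0.55},
  ],
)

```text
clock: 19.48
position: [0.5211, -0.2281, 0.1517]
ee_rot: [0.999, -0.039, -0.0, -0.0]
ft_force: [-0.2, 0.0, -0.2]
grip_width: 0.45
grasp_force: 0.0
```

```bash
python3 go.py .5066 -.1266 .15 -9.8; python3 - <<'E'
import sys;sys.argv=["x","w11"]
exec(open("look.py").read())
for n,q,Rr,z,a in(("p1",(.5903,-.2337),.047,0,176),("p2",(.5903,-.2337),.0405,.011,176),("p3",(.5903,-.2337),.034,.022,176),("p4",(.575,-.138),.0275,0,170)):
    b=band(W,q,Rr,z+.04,z+.05,.004);print(n,b,handle(W,g,np.array(b[0][:2] if b else q),z+.036,z+.052,a))
E
```

```text
at [ 0.5211 -0.2281  0.1517] yaw -4.43 j [ 0.65  0.3  -0.38  1.71  0.12  1.15 -1.41] t 19.475 f [-0.2  0.  -0.2]
[ 0.5066 -0.1266  0.15   -9.8   ] delta [-0.0223 -0.1001  0.0017] turn [-0.0001  0.0006  0.0938]
pos [ 0.5211 -0.2281  0.1517] yaw -4.43 t 19.475 w 0.45016138687794127 gf 0.0
p1 (array([ 0.5905, -0.2337,  0.0468]), np.float64(0.001), np.int64(2306), np.float64(0.0454)) None
p2 (array([ 0.5904, -0.2334,  0.0404]), np.float64(0.001), np.int64(2105), np.float64(0.0564)) None
p3 (array([ 0.5902, -0.2345,  0.0338]), np.float64(0.0011), np.int64(2195), np.float64(0.0673)) ('yaw -5.17', 'lat at .07: -0.0007', 'smax 0.1198', np.int64(1531), array([ 0.5053, -0.2275,  0.0674]))
p4 (array([ 0.5757, -0.139 ,  0.0274]), np.float64(0.0011), np.int64(1453), np.float64(0.0452)) ('yaw -10.01', 'lat at .07: 0.0001', 'smax 0.1199', np.int64(1158), array([ 0.4928, -0.1245,  0.0454]))
```

Pan3 is seated at +22 mm, with its axis within 1.1 mm of pan2's. Last is pan4.

Converted, -0.1 m / 0.75 = -0.1333, -0.05 m / 0.75 = -0.0667, 0.094 rad / 1.0472 = 0.0898.

>>> move_arm(
  plan=[
    {"delta_pos": [-0.0147, -0.0667, 0], "turn": [0, 0, 0.0477], "fingers": 0.55},
    {"delta_pos": [-0.0293, -0.1333, 0], "turn": [0, 0, 0.0898], "fingers": 0.55},
    {"delta_pos": [-0.0293, -0.1333, 0], "turn": [0, 0, 0.0898], "fingers": 0.55},
    {"delta_pos": [-0.0293, -0.1333, 0], "turn": [0, 0, 0.0898], "fingers": 0.55},
    {"delta_pos": [-0.0293, -0.1333, 0], "turn": [0, 0, 0.0898], "fingers": 0.55},
  ],
)

```text
clock: 20.15
position: [0.507, -0.1281, 0.1518]
ee_rot: [0.996, -0.086, -0.0, 0.0]
ft_force: [-0.7, -0.3, -1.0]
grip_width: 0.453
grasp_force: 0.0
```

```bash
python3 - <<'E'
import sys;sys.argv=["x","w12"]
exec(open("look.py").read())
b=band(W,(.5755,-.1385),.0275,.04,.05);print(b,handle(W,g,b[0][:2],.036,.052,170))
a=np.radians(-9.9);t=b[0][:2]-.07*np.array([np.cos(a),np.sin(a)])
import subprocess;print(subprocess.run(["python3","go.py",*map(str,[*t,.048,-9.9])],capture_output=True,text=True).stdout)
E
```

```text
pos [ 0.507  -0.1281  0.1518] yaw -9.91 t 20.15 w 0.4529917345553184 gf 0.0
(array([ 0.5754, -0.1383,  0.0275]), np.float64(0.0012), np.int64(1461), np.float64(0.0454)) ('yaw -9.98', 'lat at .07: 0.0001', 'smax 0.1196', np.int64(1250), array([ 0.4925, -0.1238,  0.0455]))
at [ 0.5071 -0.1279  0.1519] yaw -9.9 j [ 0.55  0.21 -0.43  1.82  0.1   1.13 -1.66] t 20.2 f [ 0.9 -0.1 -0.1]
[ 0.50644235 -0.12626496  0.048      -9.9       ] delta [-0.0009 -0.0015  0.1039] turn [ 0.0001  0.0005 -0.0001]
```

Converted, 0.103 m / 0.75 = 0.1373, -0.0015 m / 0.75 = -0.002.

>>> move_arm(
  plan=[
    {"delta_pos": [-0.0013, -0.002, 0.0667], "turn": [0, 0, 0], "fingers": 0.55},
    {"delta_pos": [-0.0013, -0.002, 0.12], "turn": [0, 0, 0], "fingers": 0.55},
    {"delta_pos": [-0.0013, -0.002, 0.1373], "turn": [0, 0, 0], "fingers": 0.55},
    {"delta_pos": [-0.0013, -0.002, 0.1373], "turn": [0, 0, 0], "fingers": 0.55},
    {"delta_pos": [-0.0013, -0.002, 0.1373], "turn": [0, 0, 0], "fingers": 0.7},
    {"delta_pos": [-0.0013, -0.002, 0.1373], "turn": [0, 0, 0], "fingers": 0.9},
    {"delta_pos": [-0.0013, -0.002, 0.1373], "turn": [0, 0, 0], "fingers": 1},
    {"delta_pos": [-0.0013, -0.002, 0.1373], "turn": [0, 0, 0], "fingers": 1},
    {"delta_pos": [-0.0013, -0.002, 0.1373], "turn": [0, 0, 0], "fingers": 1},
  ],
)

```text
clock: 21.32
position: [0.5068, -0.1253, 0.05]
ee_rot: [0.996, -0.086, 0.0, 0.0]
ft_force: [-2.4, 0.1, 6.3]
grip_width: 0.15
grasp_force: 59.1
```

Converted, -0.1 m / 0.75 = -0.1333, -0.09 m / 0.75 = -0.12.

>>> move_arm(
  plan=[
    {"delta_pos": [0, 0, -0.0067], "turn": [0, 0, 0], "fingers": 1},
    {"delta_pos": [0, 0, -0.0267], "turn": [0, 0, 0], "fingers": 1},
    {"delta_pos": [0, 0, -0.06], "turn": [0, 0, 0], "fingers": 1},
    {"delta_pos": [0, 0, -0.0933], "turn": [0, 0, 0], "fingers": 1},
    {"delta_pos": [0, 0, -0.12], "turn": [0, 0, 0], "fingers": 1},
    {"delta_pos": [0, 0, -0.1333], "turn": [0, 0, 0], "fingers": 1},
    {"delta_pos": [0, 0, -0.1333], "turn": [0, 0, 0], "fingers": 1},
  ],
)

```text
clock: 22.2
position: [0.5068, -0.1252, 0.15]
ee_rot: [0.996, -0.085, 0.001, 0.0]
ft_force: [-0.3, 0.1, -1.0]
grip_width: 0.149
grasp_force: 58.6
```

```bash
python3 held.py w13 .0285; python3 go.py .5208 -.2285 .148 -4.6
```

```text
pos [ 0.5068 -0.1252  0.15  ] yaw -9.81 t 22.2 w 0.14949746705682132 gf 58.60853612422943
held tool-rel [0.0691 0.0008 0.0272] res 0.0011 4200 rim z 0.0063 tilt [0.    0.001]
p1 (array([ 0.5907, -0.2346,  0.0472]), np.float64(0.0017), np.int64(1407), np.float64(0.0455)) ('yaw -3.82', 'lat at .07: -0.0074', 'smax 0.1200', np.int64(367), array([ 0.5013, -0.221 ,  0.0448]))
at [ 0.5064 -0.1251  0.1492] yaw -9.81 j [ 0.55  0.21 -0.44  1.83  0.1   1.12 -1.67] t 22.25 f [ 0.9  1.4 -0.9]
[ 0.5208 -0.2285  0.148  -4.6   ] delta [0.0318 0.0994 0.0012] turn [ 0.0001  0.     -0.091 ]
```

Converted, 0.099 m / 0.75 = 0.132, 0.033 m / 0.75 = 0.044, -0.091 rad / 1.0472 = -0.0869.

>>> move_arm(
  plan=[
    {"delta_pos": [0.0133, 0.044, 0], "turn": [0, 0, -0.0286], "fingers": 1},
    {"delta_pos": [0.028, 0.088, 0], "turn": [0, 0, -0.0573], "fingers": 1},
    {"delta_pos": [0.0427, 0.132, 0], "turn": [0, 0, -0.0869], "fingers": 1},
    {"delta_pos": [0.0427, 0.132, 0], "turn": [0, 0, -0.0869], "fingers": 1},
    {"delta_pos": [0.0427, 0.132, 0.0067], "turn": [0, 0, -0.0869], "fingers": 1},
    {"delta_pos": [0.0427, 0.132, 0.02], "turn": [0, 0, -0.0869], "fingers": 1},
    {"delta_pos": [0.0427, 0.132, 0.0267], "turn": [0, 0, -0.0869], "fingers": 1},
    {"delta_pos": [0.0427, 0.132, 0.0267], "turn": [0, 0, -0.0869], "fingers": 1},
  ],
)

```text
clock: 23.25
position: [0.5209, -0.2276, 0.1287]
ee_rot: [0.999, -0.04, -0.0, -0.0]
ft_force: [-1.0, 0.8, -0.9]
grip_width: 0.149
grasp_force: 58.7
```

```bash
python3 held.py w14 .0285; python3 go.py .5213 -.2282 .083 -4.6
```

```text
pos [ 0.5209 -0.2276  0.1287] yaw -4.56 t 23.25 w 0.1487204538414508 gf 58.66279184818268
held tool-rel [0.0691 0.0007 0.0272] res 0.0011 4172 rim z 0.0063 tilt [0.001 0.   ]
p1 (array([ 0.5898, -0.2337,  0.0473]), np.float64(0.001), np.int64(1987), np.float64(0.0455)) None
at [ 0.5211 -0.2278  0.1292] yaw -4.57 j [ 0.65  0.33 -0.37  1.73  0.13  1.11 -1.42] t 23.3 f [-0.5  0.5 -0.3]
[ 0.5213 -0.2282  0.083  -4.6   ] delta [0.0002 0.0004 0.0462] turn [-0.0001  0.0003  0.0005]
```

Converted, 0.0435 m / 0.75 = 0.058, 0.042 m / 0.75 = 0.056.

>>> move_arm(
  plan=[
    {"delta_pos": [0, 0, 0.0133], "turn": [0, 0, 0], "fingers": 1},
    {"delta_pos": [0, 0, 0.0267], "turn": [0, 0, 0], "fingers": 1},
    {"delta_pos": [0, 0, 0.04], "turn": [0, 0, 0], "fingers": 1},
    {"delta_pos": [0, 0, 0.0493], "turn": [0, 0, 0], "fingers": 1},
    {"delta_pos": [0, 0, 0.056], "turn": [0, 0, 0], "fingers": 1},
    {"delta_pos": [0, 0, 0.058], "turn": [0, 0, 0], "fingers": 1},
    {"delta_pos": [0, 0, 0.058], "turn": [0, 0, 0], "fingers": 1},
  ],
)

```text
clock: 24.18
position: [0.5213, -0.2281, 0.0859]
ee_rot: [0.999, -0.04, 0.0, 0.0]
ft_force: [-0.2, 0.2, -0.7]
grip_width: 0.146
grasp_force: 58.7
```

>>> move_arm(
  plan=[
    {"delta_pos": [0, 0, 0.0013], "turn": [0, 0, 0], "fingers": 1},
    {"delta_pos": [0, 0, 0.0027], "turn": [0, 0, 0], "fingers": 1},
    {"delta_pos": [0, 0, 0.0027], "turn": [0, 0, 0], "fingers": 1},
  ],
)

```text
clock: 24.55
position: [0.5212, -0.2282, 0.0841]
ee_rot: [0.999, -0.04, 0.0, 0.0]
ft_force: [-1.8, -0.5, 2.1]
grip_width: 0.148
grasp_force: 59.0
```

Converted, -0.08 m / 0.75 = -0.1067, -0.05 m / 0.75 = -0.0667.

>>> move_arm(
  plan=[
    {"delta_pos": [0, 0, 0.0013], "turn": [0, 0, 0], "fingers": 1},
    {"delta_pos": [0, 0, 0.0013], "turn": [0, 0, 0], "fingers": 0.8},
    {"delta_pos": [0, 0, 0.0013], "turn": [0, 0, 0], "fingers": 0.6},
    {"delta_pos": [0, 0, 0.0013], "turn": [0, 0, 0], "fingers": 0.55},
    {"delta_pos": [0, 0, -0.0267], "turn": [0, 0, 0], "fingers": 0.55},
    {"delta_pos": [0, 0, -0.0667], "turn": [0, 0, 0], "fingers": 0.55},
    {"delta_pos": [0, 0, -0.1067], "turn": [0, 0, 0], "fingers": 0.55},
    {"delta_pos": [0, 0, -0.1067], "turn": [0, 0, 0], "fingers": 0.55},
    {"delta_pos": [0, 0, -0.1067], "turn": [0, 0, 0], "fingers": 0.55},
  ],
)

```text
clock: 25.68
position: [0.5209, -0.228, 0.1632]
ee_rot: [0.999, -0.04, -0.0, -0.0]
ft_force: [-0.7, 0.3, -0.8]
grip_width: 0.449
grasp_force: 0.0
```

```bash
python3 - <<'E'
import sys;sys.argv=["x","w15","1"]
exec(open("look.py").read())
for n,q,Rr,z,a in(("p1",(.5903,-.2337),.047,0,176),("p2",(.5903,-.2337),.0405,.011,176),("p3",(.5903,-.2337),.034,.022,176),("p4",(.5903,-.234),.0275,.033,176)):
    b=band(W,q,Rr,z+.04,z+.05,.004);print(n,b,handle(W,g,np.array(b[0][:2] if b else q),z+.036,z+.052,a))
E
```

```text
pos [ 0.5209 -0.228   0.1632] yaw -4.6 t 25.675 w 0.44930031956058836 gf 0.0
p1 (array([ 0.5906, -0.2337,  0.0468]), np.float64(0.001), np.int64(2117), np.float64(0.0454)) None
p2 (array([ 0.5904, -0.2333,  0.0404]), np.float64(0.001), np.int64(1923), np.float64(0.0564)) None
p3 (array([ 0.5902, -0.2345,  0.0338]), np.float64(0.001), np.int64(1816), np.float64(0.0674)) None
p4 (array([ 0.5902, -0.2346,  0.0274]), np.float64(0.0011), np.int64(1751), np.float64(0.0784)) ('yaw -4.99', 'lat at .07: -0.0009', 'smax 0.1198', np.int64(1526), array([ 0.5054, -0.2275,  0.0785]))
```

View pics/w15.png

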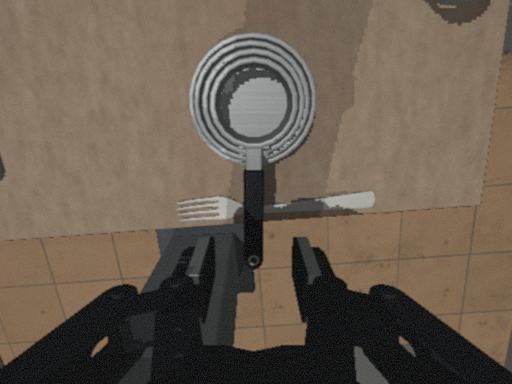

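The picture shows four concentric rims at (253,98), with the handles stacked in one line down to (253,260) and the fork undisturbed. Rim heights measure 45, 56, 67 and 78 mm, so each pan is fully seated.

```bash
python3 -c "from workcell import hand_in;print(hand_in())"
```

```text
the job is handed in; nothing more can be done
None
```

All four pans are nested in the biggest one where it stood: each rim measures 11 mm above the next, the axes are within about 1.2 mm, the handles are stacked in line, and the job was handed in at about 26 s; no verdict was returned.

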